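# Weigh a tablet jar on the beam scale

### The arm

A 6-joint arm with a two-finger parallel gripper is mounted at the origin on a cart in front of the work surface, level with it; the furniture and walls round the work are solid. World frame = base frame: x ahead of the robot, y to its left, z up, the work surface at z = 0. Lengths are in m, angles in rad, forces in N, time in s.
With the tool pointing down it reaches from about 0.375 to 0.975 m from the base axis. Payload 3.8 kg.
Tool frame: the origin (TCP) lies at the very end of the fingers, on their centre line; the grasp point (between the pads) lies bot.hold_point_z behind it (bot.hold_point_z is the distance from the TCP to the grasp point, in m); z points along the fingers, y is the line along which they close (so a half turn about z gives the same grasp; the last joint's range is limited). The gripper opens to 85 mm and grips with 20 to 120 N. Pads are 22 mm wide; open, the fingers measure 114 mm over their backs; the gripper's body (76 mm by 85 mm) begins 54 mm behind the grasp point. The pads swing forward as they close: fully open they stand 13 mm farther back than shut.
Start: joints at [1.102, 0.264, 1.604, -0, 1.274, -0.037], TCP at [0.282, 0.613, 0.231] pointing down, gripper open.
Joint ranges: [-2.63, 2.63], [-0.94, 2.18], [0.31, 2.57], [-1.31, 4.45], [0, 2.66], [-2.55, 2.55]. Speed limits (rad/s): [2.57, 2.57, 3.14, 3.14, 3.14, 3.14].

### API

Orientations are given as a rotation vector (axis times angle).
In Python, from workcell import bot, cams gives the robot as it stands (bot), with the cameras (cams).
- The arm moves only by the shell command python3 jog.py 'ROWS' [OPENING] [FORCE]. ROWS is a JSON list of rows, 1 to 5 of them, each of 4 numbers: dx, dy, dz in m, then a turn about the tool's z in rad; each row shifts and turns the commanded pose from where the row before left it, along the tool's axes as they then stand; what a row does not reach is not made up. A row lasts 1/8 s, in which the tool goes at most 0.0625 m and 0.188 rad, less where a joint would pass 70% of its speed; a pose out of reach is approached as far as the arm can. OPENING is the opening from 0.0 (shut) to 1.0 (fully open), set as the command begins (- or left out keeps the last). The fingers move at their own pace and stop on an object; FORCE is the grip in N (left out, the last holds). Time passes only in rows, so rows that do not move let the fingers close. It prints the time, the measured TCP pose, the force, the opening and the grip force at its end.
- bot.read_state(): the state, without advancing time (a new reading comes with each control period).
- cams.read_camera(name): name is "scene" or "top"; returns the picture (384x512x3 uint8, red, green, blue); there is no depth.
- cams.camera_info(name): a dict with "intrinsics" (3x3 intrinsics, pixels), "extrinsics" (4x4, takes a point from camera to world coordinates). Camera axes: x right, y down, z forward; pixel columns grow to the right and rows downward; lengths in m; the calibration is good to about 2 mm. A picture is of the moment at which its call begins. camera_info takes no time and is no camera call.
- bot.finish_job(): hands the job in; it is judged then, once.
The state is a dict: "time": time; "q": joint angles; "joint_vel": joint speeds; "joint_torque": joint torques, N m; "tool_pos": TCP position; "tcp_rot": TCP orientation; "wrist_force": force on the tool from outside, world axes, zero at the start; "torque": the same for the moment, N m; "width": opening from 0.0 (shut) to 1.0 (fully open); "grip_force": force on a finger pad.
Only numpy, scipy, OpenCV 4.12 (cv2) and the standard library are available. Lean on these libraries where they do the work, as an engineer would, in place of code of your own. Each camera call takes 0.05 s, during which the arm holds its last target. There are 200 camera calls.

### The job

Stand the white tablet jar upright in the middle of the scale's steel pan and let go of it; the pan then sinks. Then slide the poise along the notched beam by its blue tab until the beam, left to swing freely, balances with its red pointer on the black line in the middle of the green band. Leave the roll of tape and the metal profile offcut where they are.

Things in the scene. Friction and masses are not known exactly. Their poses are not given: they have to be found in the camera images.
- jar: White plastic tablet jar with a coloured label and a ribbed screw cap, closed, 86 mm tall; body 49 mm across up to 70 mm, cap 42 mm across above that. Origin: centre of its underside, z up. Its weight (about 70 to 170 g) differs each time and is not known beforehand.
- scale_stand: Beam scale on a fixed grey base 90 x 380 x 14 mm with a forked column 120 mm tall. Origin: on the worktop under the fulcrum (beam pivot, 110 mm up). Its y axis runs level along the beam: pan centre at y = -90 mm, poise at 45 to 175 mm, pointer tip at 245 mm; z up. The base reaches from y = -125 to 255 mm, x = -45 to 45 mm.
- pan_top (a point): Centre of the upper face of the round steel pan, a level plate 100 mm across with a thin rim 3 mm high round a 91 mm flat. z points up; the pan stays level while it sinks and rises, at most 9 mm either way of 140 mm above the worktop. The beam and base are below it; above it all is free.
- beam (a joint): Tilt of the beam, rad: 0 = balanced; positive = pan low, pointer high; stops at -0.10 and 0.10. Swings freely, settles in about 1.5 s. Near balance about +0.010 rad for each mm the poise is too far in (toward the fulcrum), -0.010 for each mm too far out; beyond about 10 mm it lies at its stop. The reading is untrue while anything touches poise or beam.
- poise (a joint): Position of the poise on the beam, m: 0 = innermost (45 mm from the fulcrum), growing toward the pointer to 0.130. Slides with about 0.8 N of friction and stays where it is let go (the notches, 5 mm apart, are graduation; it need not stop at one). With the pan empty the beam balances at 0; with the jar somewhere between 0.045 and 0.120.
- poise_tab (a point): Top centre of the blue tab on the poise (dark steel block 30 mm long round the beam). The tab is 16 mm wide along the beam, 24 mm across it and stands 29 mm clear above the block; this point is 45 mm above the beam's middle line, 155 mm above the worktop when level, up to 18 mm lower or higher when tilted. Its axes are the beam's.
- pointer_tip (a point): Tip of the thin red pointer at the outer end of the beam, 245 mm from the fulcrum; 110 mm above the worktop when balanced.
- index_mark (a point): Middle of the black line in the green band (10 mm tall) on the fixed white index plate behind the pointer, 110 mm above the worktop; in the scale_stand frame x = 13, y = 244 mm. The plate is 24 mm wide, its top 144 mm above the worktop.
- tape: Roll of yellow tape lying flat, 76 mm across, 19 mm tall, loose, standing near the jar; a bystander. Origin: centre of its underside.
- offcut: Upright sawn offcut of bright metal slotted profile, 30 x 30 x 62 mm, loose, standing near the jar; a bystander. Origin: centre of its underside.

How it is judged:
By the outcome, as a careful person would: the job done as asked, in the order asked, and still so for the second after the job is handed in, with the robot touching nothing.
It also fails if it takes over 64 s, if anything falls off the work surface, if the arm or the gripper's body presses on something with over 40 N, if the wrist force passes 120 N, or if a joint passes its speed limit or range.

## Working session

There is one attempt and no reset: what is moved stays moved. The work goes in short steps, Python scripts to look and compute and a shell command to move; the robot and the scene stay as the last step left them, time stands still between calls to the robot, and variables do not carry over. Pictures are saved under pics/ and viewed, at most 10 in all, crops included, and the job is handed in when it is done.

```bash
ls; mkdir -p pics; cat > h.py <<'E'
import numpy as np, cv2
from workcell import bot, cams
def cam(n):
    i=cams.camera_info(n); return np.array(i["intrinsics"]),np.array(i["extrinsics"])
def ray(n,u,v):
    K,T=cam(n); d=T[:3,:3]@np.linalg.solve(K,[u,v,1]); return T[:3,3],d
def onz(n,u,v,z):
    o,d=ray(n,u,v); return o+d*(z-o[2])/d[2]
def two(p1,p2):
    o1,d1=ray("scene",*p1); o2,d2=ray("top",*p2)
    d1/=np.linalg.norm(d1); d2/=np.linalg.norm(d2)
    s=np.linalg.lstsq(np.c_[d1,-d2],o2-o1,rcond=None)[0]
    a,b=o1+s[0]*d1,o2+s[1]*d2
    return (a+b)/2,np.linalg.norm(a-b)
def proj(n,p):
    K,T=cam(n); c=T[:3,:3].T@(np.array(p)-T[:3,3]); c=K@c; return c[:2]/c[2]
def snap(n,f=None):
    im=cams.read_camera(n)
    if f: cv2.imwrite("pics/"+f,im[:,:,::-1])
    return im
E
python3 - <<'E'
from h import *
for n in("scene","top"):
    snap(n,n+"0.png"); K,T=cam(n); print(n,K.round(1).tolist(),T.round(3).tolist())
print(bot.hold_point_z, bot.read_state())
E
```

```text
jog.py
pics
workcell.py
scene [[352.3, 0.0, 253.1], [0.0, 352.3, 194.4], [0.0, 0.0, 1.0]] [[-0.697, -0.331, 0.636, -0.01], [-0.717, 0.349, -0.604, 0.527], [-0.023, -0.877, -0.48, 0.502], [0.0, 0.0, 0.0, 1.0]]
top [[417.0, 0.0, 257.1], [0.0, 417.0, 198.5], [0.0, 0.0, 1.0]] [[0.018, -0.983, 0.18, 0.347], [-1.0, -0.019, -0.004, 0.026], [0.007, -0.18, -0.984, 1.153], [0.0, 0.0, 0.0, 1.0]]
0.0187 {'time': 0.1, 'q': array([ 1.10210949e+00,  2.64685101e-01,  1.60526912e+00, -2.45523040e-05,
        1.27370920e+00, -3.68707761e-02]), 'joint_vel': array([ 0.00142605, -0.00188885, -0.00283251, -0.00114369,  0.001096  ,
        0.00112753]), 'joint_torque': array([-4.67990787e-05, -5.16708934e+01, -3.68588877e+01, -6.81925803e-05,
        6.26421926e-03, -2.06829054e-05]), 'tool_pos': array([0.2821859 , 0.61243786, 0.23006451]), 'tcp_rot': array([-0.67291993, -3.0681692 ,  0.0031581 ]), 'wrist_force': array([-0.19133253,  0.02726562, -0.30123426]), 'torque': array([-0.00353536, -0.00125492,  0.03551967]), 'grip_force': 0.0, 'width': 1.0009438594180076}
```

View pics/scene0.png

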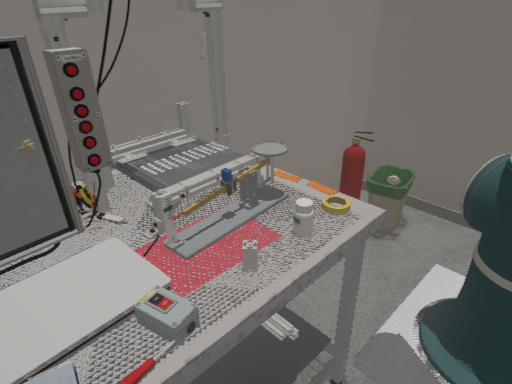

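View pics/top0.png

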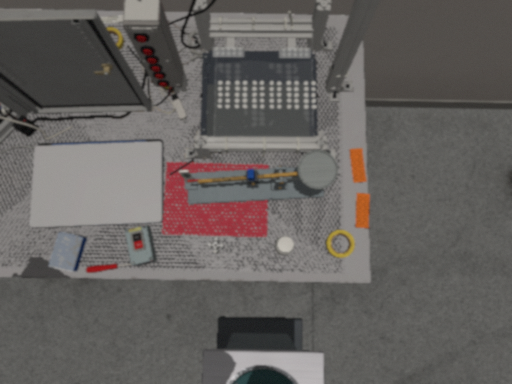

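The scene view shows the jar at about (303,218), pan (269,149), blue tab (227,172), offcut (250,255) and tape (336,204). In the top view they are at jar (286,244), pan (316,170), tab (252,175), offcut (216,243) and tape (341,243). I'll enlarge both.

```bash
python3 - <<'E'
from h import *
a=cv2.imread("pics/scene0.png")[135:285,150:350]; b=cv2.imread("pics/top0.png")[140:265,170:370]
cv2.imwrite("pics/c1.png",cv2.resize(a,None,fx=4,fy=4,interpolation=cv2.INTER_CUBIC))
cv2.imwrite("pics/c2.png",cv2.resize(b,None,fx=4,fy=4,interpolation=cv2.INTER_CUBIC))
for n in("scene","top"):
    im=cv2.imread(f"pics/{n}0.png"); h=cv2.cvtColor(im,cv2.COLOR_BGR2HSV)
    for nm,lo,hi in(("blue",(105,120,50),(130,255,255)),("yellow",(22,120,80),(35,255,255)),("white",(0,0,165),(180,40,255))):
        m=cv2.inRange(h,lo,hi); k,_,st,c=cv2.connectedComponentsWithStats(m)
        print(n,nm,[(st[i].tolist(),c[i].round(1).tolist()) for i in range(1,k) if st[i][4]>25 and 150<c[i][0]<370 and 135<c[i][1]<285])
E
```

```text
scene blue [([221, 168, 10, 5, 31], [225.7, 170.0])]
scene yellow [([323, 195, 27, 18, 174], [337.3, 204.2])]
scene white [([144, 135, 20, 7, 26], [153.5, 138.0]), ([155, 156, 98, 41, 515], [201.9, 176.3]), ([275, 176, 53, 23, 297], [302.5, 186.6]), ([190, 180, 26, 12, 35], [202.0, 185.6]), ([335, 193, 36, 22, 230], [357.1, 204.7]), ([296, 197, 17, 10, 124], [304.0, 201.7]), ([243, 240, 14, 9, 41], [248.5, 243.3]), ([211, 276, 10, 10, 29], [216.1, 281.7]), ([221, 279, 14, 7, 35], [228.5, 281.8])]
top blue [([247, 170, 8, 10, 67], [250.4, 174.5])]
top yellow [([326, 230, 28, 27, 281], [339.3, 243.3])]
top white [([278, 237, 15, 15, 179], [285.1, 244.0])]
```

View pics/c1.png

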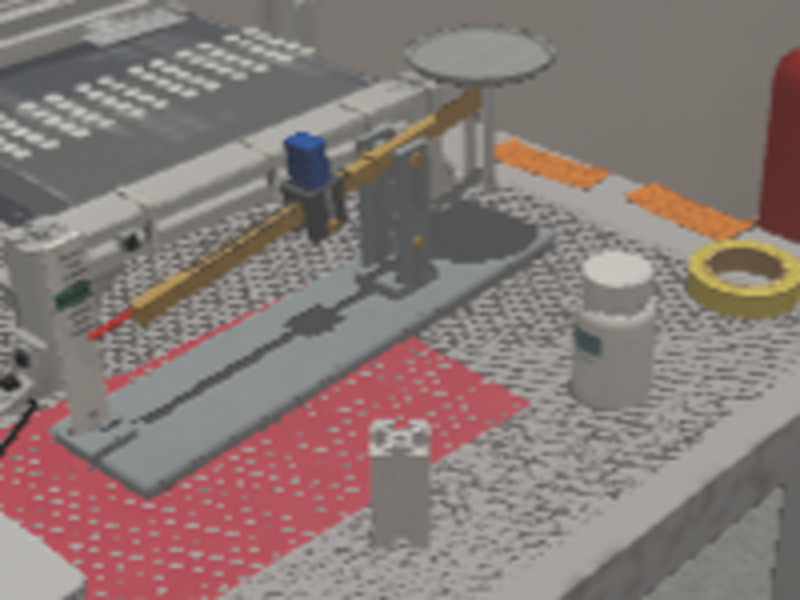

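View pics/c2.png

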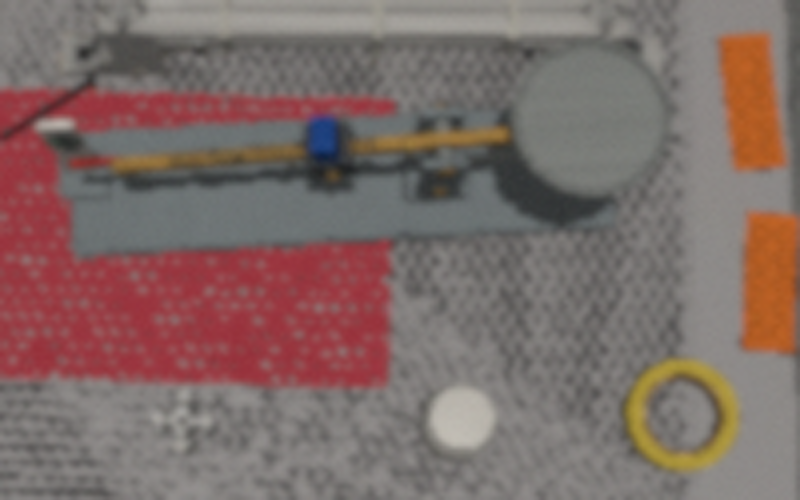

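```bash
python3 - <<'E'
from h import *
P={}
for n,a,b in(("pan",(269.6,148.1),(317.1,169.4)),("cap",(303.9,201.9),(284.9,244.1)),("tab",(225.9,168.9),(250.4,174.2)),("ptr",(172.3,218.7),(188.4,180.1)),("offc",(249.8,243.9),(215.5,244.3)),("tape",(336.5,200.5),(340.3,243.2))):
    p,g=two(a,b); P[n]=p; print(n,p.round(4),round(g,4))
for z in(.131,.14,.149): print(z,onz("scene",269.6,148.1,z).round(4),onz("top",317.1,169.4,z).round(4))
print("cap",onz("scene",303.9,201.9,.086),onz("top",284.9,244.1,.086))
# index band
h=cv2.cvtColor(cv2.imread("pics/scene0.png"),cv2.COLOR_BGR2HSV)
m=cv2.inRange(h[:,:250],(60,70,20),(95,255,255)); k,_,st,c=cv2.connectedComponentsWithStats(m); print([(st[i].tolist(),c[i].round(1)) for i in range(1,k) if st[i][4]>8])
# base edges: stand y direction on base top z=.014 (top-view crop corners)
f=lambda u,v:onz("top",170+u/4-.4,140+v/4-.4,.014)
print("base far-left",f(73,257),f(610,232))
d=(P["ptr"]-P["pan"])[:2]; print("dir",d,np.linalg.norm(d),np.arctan2(d[1],d[0]))
E
```

```text
pan [ 0.6067 -0.1246  0.1527] 0.0004
cap [ 0.4261 -0.0508  0.0873] 0.0006
tab [0.5926 0.0409 0.1507] 0.0028
ptr [0.5891 0.2037 0.086 ] 0.0025
offc [0.4239 0.128  0.0628] 0.0002
tape [ 0.4352 -0.2058  0.0234] 0.0013
0.131 [ 0.6452 -0.165   0.131 ] [ 0.6122 -0.128   0.131 ]
0.14 [ 0.6293 -0.1483  0.14  ] [ 0.6098 -0.1267  0.14  ]
0.149 [ 0.6134 -0.1315  0.149 ] [ 0.6075 -0.1253  0.149 ]
cap [ 0.42770806 -0.05240087  0.086     ] [ 0.42591466 -0.05104127  0.086     ]
[]
base far-left [0.53725832 0.21293357 0.014     ] [ 0.56200123 -0.15897088  0.014     ]
dir [-0.01756553  0.32835405] 0.3288235541640742 1.6242410889461572
```

The measured points agree with the text: cap top 0.087, offcut 0.063, pan rim 0.152 (raised to its stop at −0.1 tilt). The tool turn comes first, to line the fingers up with the beam.

```bash
cat > d.py <<'E'
import sys; from h import *
from scipy.spatial.transform import Rotation as R
s=bot.read_state(); t=np.array(eval(sys.argv[1])); r=R.from_rotvec(s["tcp_rot"]); M=r.as_matrix()
print("delta",(M.T@(t-s["tool_pos"])).round(4),"yangle",round(float(np.arctan2(M[1,1],M[0,1])),3),"t",s["time"])
E
python3 jog.py '[[0,0,0,-0.165],[0,0,0,-0.165],[0,0,0,-0.165]]' 1.0; python3 d.py '[.426,-.051,.2]'
```

```text
time: 0.48
tool_pos: [0.2823, 0.6126, 0.2305]
tcp_rot: [0.108, -3.139, 0.002]
wrist_force: [0.6, 0.3, -0.0]
width: 0.997
grip_force: 0.0
delta [-0.0979 -0.6719  0.0312] yangle 1.639 t 0.475
```

```bash
python3 jog.py '[[-0.008,-0.056,0,0],[-0.008,-0.056,0,0],[-0.008,-0.056,0,0],[-0.008,-0.056,0,0],[-0.008,-0.056,0,0]]'; python3 jog.py '[[-0.008,-0.056,0,0],[-0.008,-0.056,0,0],[-0.008,-0.056,0,0],[-0.008,-0.056,0,0],[-0.008,-0.056,0,0]]';python3 jog.py '[[-0.009,-0.056,0,0],[-0.009,-0.056,0.01,0],[0,0,0.02,0],[0,0,0,0]]'; python3 d.py '[.426,-.051,.03]'
```

```text
time: 1.1
tool_pos: [0.3399, 0.3342, 0.2308]
tcp_rot: [0.1, -3.14, 0.001]
wrist_force: [1.1, -0.3, 0.2]
width: 0.995
grip_force: 0.0
time: 1.72
tool_pos: [0.3975, 0.0575, 0.2311]
tcp_rot: [-0.1, 3.14, 0.0]
wrist_force: [1.2, 1.2, -0.7]
width: 0.998
grip_force: 0.0
time: 2.22
tool_pos: [0.4209, -0.0519, 0.1993]
tcp_rot: [0.096, -3.136, -0.002]
wrist_force: [-0.3, 1.0, 0.4]
width: 0.997
grip_force: 0.0
delta [-0.0059  0.0004  0.1693] yangle 1.632 t 2.225
```

```bash
python3 jog.py '[[-0.005,0,0.04,0],[0,0,0.045,0],[0,0,0.045,0],[0,0,0.039,0],[0,0,0,0]]'; python3 jog.py '[[0,0,0,0],[0,0,0,0],[0,0,0,0],[0,0,0,0],[0,0,0,0]]' 0.4 30; python3 -c "
from h import *
snap('scene','g.png');cv2.imwrite('pics/g1.png',cv2.resize(cv2.imread('pics/g.png')[120:270,200:400],None,fx=3,fy=3))"
```

```text
time: 2.85
tool_pos: [0.4246, -0.0497, 0.03]
tcp_rot: [0.102, -3.133, -0.002]
wrist_force: [0.7, 0.5, -0.2]
width: 0.998
grip_force: 0.0
time: 3.48
tool_pos: [0.43, -0.0513, 0.0346]
tcp_rot: [-0.099, 3.136, -0.001]
wrist_force: [-0.4, 2.2, 6.2]
width: 0.566
grip_force: 30.9
```

View pics/g1.png

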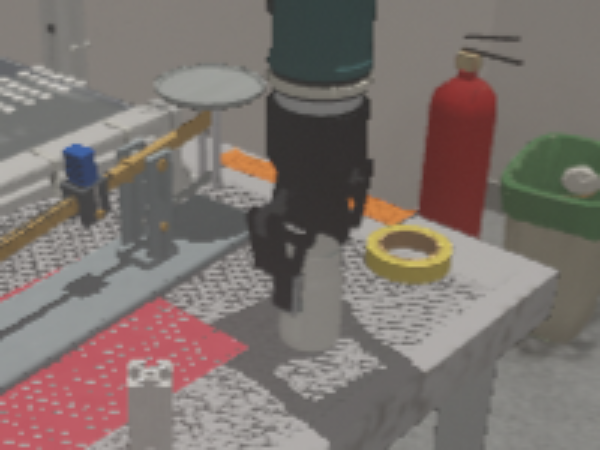

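The jar is gripped upright, at crop (310,290). Next I lift it and check the hold.

```bash
python3 jog.py '[[0,0,-0.03,0],[0,0,-0.06,0],[0,0,-0.06,0],[0,0,-0.04,0],[0,0,0,0]]' - 30; python3 jog.py '[[0,0,0,0],[0,0,0,0]]'; python3 -c "
from h import *
a=snap('scene');b=snap('top')
c=np.vstack([cv2.resize(a[90:190,220:420],None,fx=3,fy=3),cv2.resize(b[150:250,220:420],None,fx=3,fy=3)])[:,:,::-1]
cv2.imwrite('pics/l1.png',c)"; python3 d.py '[.607,-.125,.22]'
```

```text
time: 4.15
tool_pos: [0.4307, -0.0517, 0.2275]
tcp_rot: [-0.099, 3.13, -0.003]
wrist_force: [1.0, -0.4, -1.3]
width: 0.565
grip_force: 31.8
time: 4.4
tool_pos: [0.4262, -0.0509, 0.2202]
tcp_rot: [0.099, -3.136, -0.001]
wrist_force: [-0.1, 0.2, -1.1]
width: 0.563
grip_force: 31.8
delta [-0.1754 -0.0853 -0.0002] yangle 1.634 t 4.5
```

View pics/l1.png

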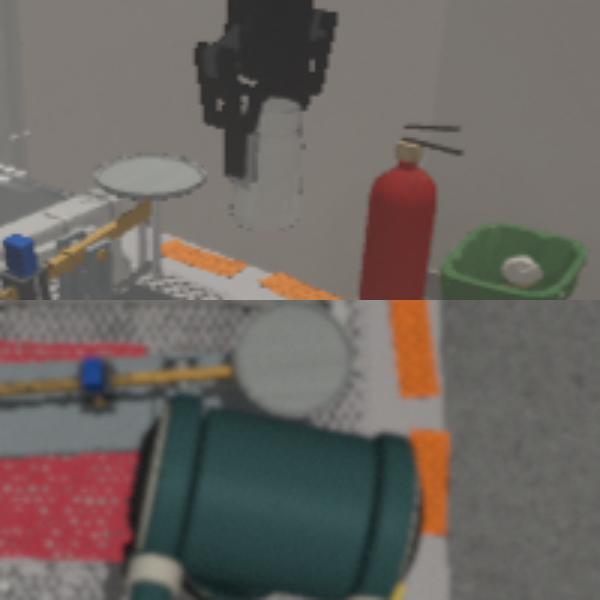

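The jar hangs upright in the fingers, its lower edge at about crop (265,228), which is scene (308,166). I'll work out the height of its underside.

```bash
python3 - <<'E'
from h import *
a=np.linspace(0,2*np.pi,60)
for z in(.18,.185,.19,.195):
    q=np.array([proj("scene",[.426+.0245*np.cos(t),-.051+.0245*np.sin(t),z]) for t in a])
    c=np.array([proj("scene",[.426+.021*np.cos(t),-.051+.021*np.sin(t),z+.086]) for t in a])
    print(z,"bottom row",q[:,1].max().round(1),"cols",q[:,0].min().round(1),q[:,0].max().round(1),"captop row",c[:,1].min().round(1))
E
```

```text
0.18 bottom row 170.3 cols 295.0 317.3 captop row 125.0
0.185 bottom row 168.2 cols 295.1 317.4 captop row 122.8
0.19 bottom row 166.0 cols 295.1 317.6 captop row 120.5
0.195 bottom row 163.9 cols 295.2 317.7 captop row 118.2
```

```bash
python3 jog.py '[[-0.035,-0.017,0,0],[-0.04,-0.02,0,0],[-0.045,-0.022,0,0],[-0.038,-0.018,0,0],[-0.0174,-0.0083,0,0]]'; python3 jog.py '[[0,0,0,0],[0,0,0,0]]';python3 d.py '[.607,-.125,.22]'
```

```text
time: 5.12
tool_pos: [0.6095, -0.1259, 0.2202]
tcp_rot: [0.099, -3.138, -0.001]
wrist_force: [-0.9, 0.6, -1.7]
width: 0.565
grip_force: 31.8
time: 5.38
tool_pos: [0.607, -0.1248, 0.221]
tcp_rot: [0.099, -3.137, -0.001]
wrist_force: [0.3, -0.1, -0.6]
width: 0.567
grip_force: 31.8
delta [ 0.     -0.0002  0.001 ] yangle 1.634 t 5.375
```

```bash
python3 jog.py '[[0,0,0.015,0],[0,0,0.012,0],[0,0,0.004,0],[0,0,0,0],[0,0,0,0]]'; python3 -c "
from h import *
a=snap('scene');c=cv2.resize(a[90:190,200:340],None,fx=5,fy=5,interpolation=cv2.INTER_CUBIC)[:,:,::-1]
cv2.imwrite('pics/m1.png',c)
print(proj('scene',[.607,-.125,.158]))"
```

```text
time: 6.0
tool_pos: [0.6085, -0.1252, 0.1918]
tcp_rot: [-0.099, 3.139, -0.0]
wrist_force: [-0.2, 0.3, -1.6]
width: 0.564
grip_force: 31.8
[269.68763097 146.20279647]
```

View pics/m1.png

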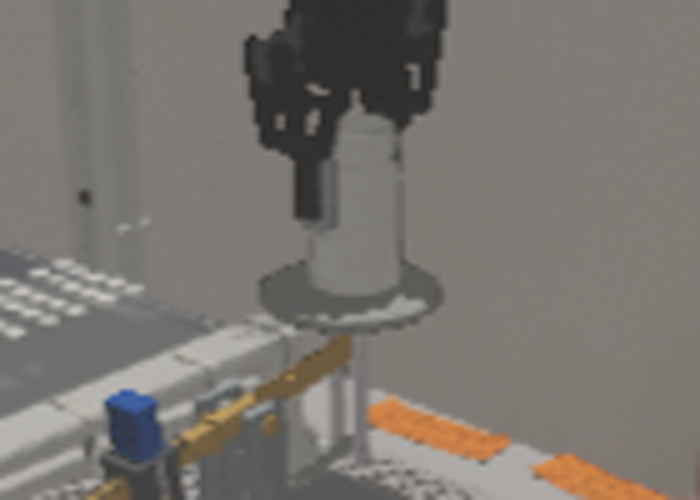

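The jar (columns 308–403) sits centred over the pan (259–443), to within about 2–3 mm. I lower it and press the pan down gently.

```bash
python3 jog.py '[[0,0,0.008,0],[0,0,0.005,0],[0,0,0.005,0],[0,0,0.003,0],[0,0,0,0]]'; python3 jog.py '[[0,0,0.002,0],[0,0,0.002,0],[0,0,0,0],[0,0,0,0],[0,0,0,0]]'
```

```text
time: 6.68
tool_pos: [0.6079, -0.125, 0.1698]
tcp_rot: [0.099, -3.139, -0.0]
wrist_force: [-0.6, 0.8, -0.7]
width: 0.565
grip_force: 32.0
time: 7.3
tool_pos: [0.6083, -0.1252, 0.1664]
tcp_rot: [-0.099, 3.14, -0.0]
wrist_force: [0.5, 0.8, -0.8]
width: 0.566
grip_force: 32.0
```

```bash
python3 jog.py '[[0,0,0.002,0],[0,0,0,0],[0,0,0,0]]'; python3 jog.py '[[0,0,0.0015,0],[0,0,0,0],[0,0,0,0]]'; python3 jog.py '[[0,0,0.0015,0],[0,0,0,0],[0,0,0,0]]'
```

```text
time: 7.68
tool_pos: [0.6083, -0.1251, 0.1649]
tcp_rot: [-0.099, 3.139, -0.0]
wrist_force: [-1.9, 1.7, 4.2]
width: 0.566
grip_force: 32.2
time: 8.05
tool_pos: [0.6084, -0.125, 0.1641]
tcp_rot: [-0.099, 3.139, 0.0]
wrist_force: [-3.2, 2.3, 8.7]
width: 0.563
grip_force: 32.6
time: 8.43
tool_pos: [0.6084, -0.125, 0.1633]
tcp_rot: [-0.099, 3.139, 0.0]
wrist_force: [-4.4, 2.7, 11.7]
width: 0.566
grip_force: 32.9
```

The pan is at its lower stop. I ease off the press, release and withdraw.

```bash
python3 jog.py '[[0,0,-0.0025,0],[0,0,0,0]]'; python3 jog.py '[[0,0,0,0],[0,0,0,0],[0,0,0,0],[0,0,0,0]]' 1.0; python3 jog.py '[[0,0,-0.02,0],[0,0,-0.04,0],[0,0,-0.05,0],[0,0,-0.02,0],[0,0,0,0]]'; python3 -c "
from h import *
a=snap('scene');b=snap('top');c=np.hstack([cv2.resize(a[95:245,150:350],None,fx=2,fy=4,interpolation=cv2.INTER_CUBIC),cv2.resize(b[120:270,170:370],None,fx=2,fy=4)])[:,:,::-1]
c=cv2.resize(a[95:245,150:350],None,fx=4,fy=4,interpolation=cv2.INTER_CUBIC)[:,:,::-1]
cv2.imwrite('pics/p1.png',c)"
```

```text
time: 8.68
tool_pos: [0.6083, -0.1251, 0.1646]
tcp_rot: [-0.099, 3.139, -0.0]
wrist_force: [-1.7, 1.6, 5.8]
width: 0.563
grip_force: 32.5
time: 9.18
tool_pos: [0.6081, -0.1252, 0.1634]
tcp_rot: [0.099, -3.14, -0.0]
wrist_force: [0.3, -0.1, 1.1]
width: 0.997
grip_force: 0.0
time: 9.8
tool_pos: [0.6094, -0.1255, 0.2968]
tcp_rot: [-0.099, 3.135, -0.002]
wrist_force: [0.8, -0.6, -0.2]
width: 0.999
grip_force: 0.0
```

View pics/p1.png

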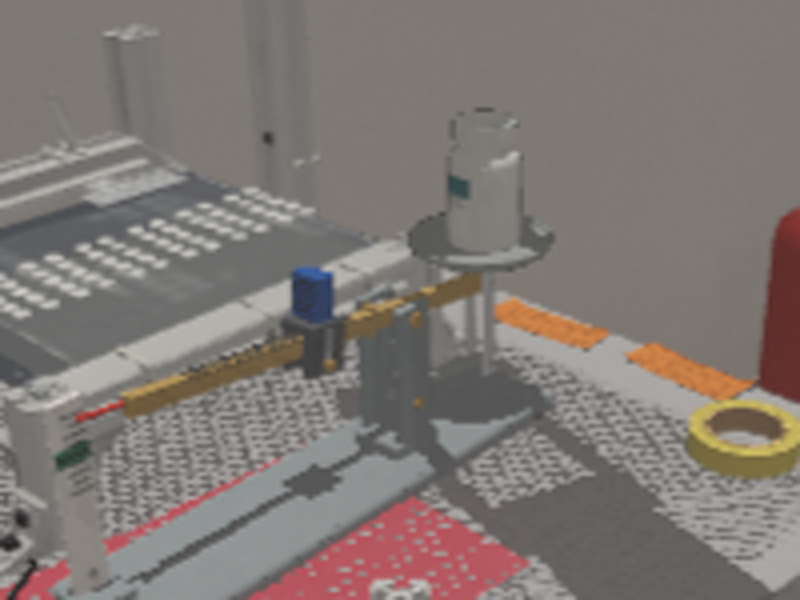

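The jar stands upright in the middle of the sunken pan. The pointer is high, at crop (80,418), against the band at (72,455). Now I measure the tab.

```bash
cat > m.py <<'E'
from h import *
def cen(im,lo,hi,box):
    h=cv2.cvtColor(im,cv2.COLOR_RGB2HSV); x0,y0,x1,y1=box
    m=cv2.inRange(h[y0:y1,x0:x1],lo,hi); ys,xs=np.nonzero(m)
    return (xs,ys,m) if not len(xs) else (xs+x0,ys+y0,m)
E
python3 - <<'E'
from m import *
a=snap("scene");b=snap("top")
xa,ya,_=cen(a,(105,100,40),(130,255,255),(180,130,270,200)); xb,yb,_=cen(b,(105,100,40),(130,255,255),(160,140,330,220))
print("scene",xa.min(),xa.max(),ya.min(),ya.max(),xa.mean(),ya.mean(),len(xa)); print("top",len(xb), (xb.min(),xb.max(),yb.min(),yb.max(),xb.mean(),yb.mean()) if len(xb) else "")
# body centroid = mid tab, ~15 mm under the top
for z in(.145,.15): print(z,onz("scene",xa.mean(),ya.mean(),z).round(4))
if len(xb): print(two((xa.mean(),ya.mean()),(xb.mean(),yb.mean())), onz("top",xb.mean(),yb.mean(),.16))
for p in(.0,.0265): print(proj("scene",[.6013-.063*(.067),-.035+.998*.067,.162]))
E
python3 d.py '[.597,.032,.21]'
```

```text
scene 223 232 162 175 228.6046511627907 167.82558139534885 86
top 76 (np.int64(250), np.int64(257), np.int64(168), np.int64(178), np.float64(253.3421052631579), np.float64(173.0))
0.145 [0.6037 0.0251 0.145 ]
0.15 [0.5951 0.0321 0.15  ]
(array([0.59475873, 0.03254802, 0.15027305]), np.float64(0.0003145818800161823)) [0.592469   0.03259778 0.16      ]
[227.8530364  163.01180665]
[227.8530364  163.01180665]
delta [-0.0003  0.1571  0.0813] yangle 1.634 t 10.0
```

```bash
python3 jog.py '[[0,0.03,0,0],[0,0.045,0,0],[0,0.045,0.01,0],[0,0.03,0.03,0],[0.001,0.008,0.04,0]]' 0.4; python3 jog.py '[[0,0,0,0],[0,0,0,0]]'; python3 d.py '[.5955,.033,.145]'
```

```text
time: 10.62
tool_pos: [0.5968, 0.0345, 0.2121]
tcp_rot: [0.103, -3.14, -0.001]
wrist_force: [0.7, 0.1, -0.2]
width: 0.396
grip_force: 0.0
time: 10.88
tool_pos: [0.5973, 0.032, 0.2138]
tcp_rot: [0.099, -3.139, 0.0]
wrist_force: [1.0, -0.3, 0.4]
width: 0.399
grip_force: 0.0
delta [0.0017 0.0011 0.0688] yangle 1.634 t 10.875
```

```bash
python3 jog.py '[[0.0015,0.001,0.02,0],[0,0,0.03,0],[0,0,0.018,0],[0,0,0,0],[0,0,0,0]]'; python3 jog.py '[[0,0,0,0],[0,0,0,0]]' 0.3; python3 -c "
from h import *
a=snap('scene');c=cv2.resize(a[110:230,150:290],None,fx=5,fy=5,interpolation=cv2.INTER_CUBIC)[:,:,::-1]
cv2.imwrite('pics/q1.png',c)"
```

```text
time: 11.5
tool_pos: [0.5964, 0.0332, 0.1467]
tcp_rot: [-0.099, 3.139, -0.0]
wrist_force: [0.2, -0.2, 0.3]
width: 0.399
grip_force: 0.0
time: 11.75
tool_pos: [0.5963, 0.0334, 0.1469]
tcp_rot: [-0.099, 3.138, -0.0]
wrist_force: [-0.3, 0.5, 0.4]
width: 0.3
grip_force: 0.0
```

View pics/q1.png

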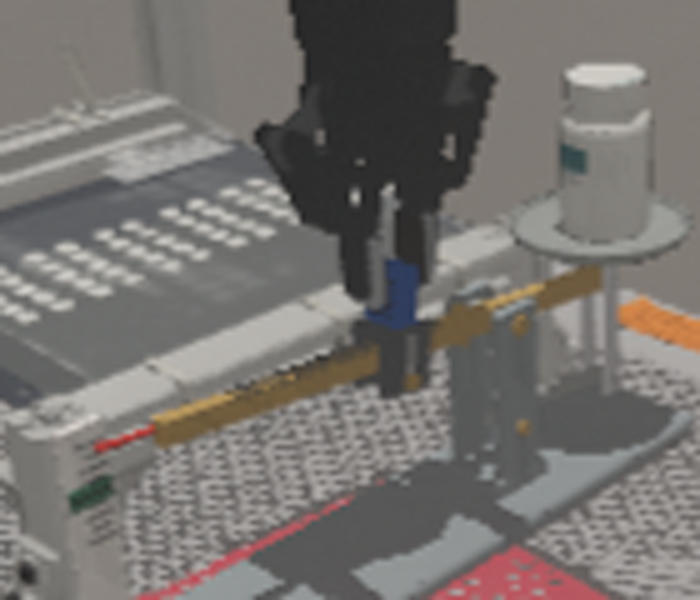

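The fork straddles the tab at crop (395,295). I'll build a tilt reading from the gold beam and red pointer, calibrated on the two stops.

```bash
cat > tilt.py <<'E'
from m import *
def feat(im):
    h=cv2.cvtColor(im,cv2.COLOR_RGB2HSV)
    g=cv2.inRange(h,(12,90,80),(24,255,255)); pts=[]
    for u in range(186,212):
        v=np.nonzero(g[170:222,u])[0]
        if len(v)>=2: pts.append((u,v.mean()+170))
    p=np.array(pts); k=np.polyfit(p[:,0],p[:,1],1); r=p[:,1]-np.polyval(k,p[:,0])
    k=np.polyfit(p[abs(r)<1][:,0],p[abs(r)<1][:,1],1)
    i=im.astype(float); w=np.clip(i[:,:,0]-np.maximum(i[:,:,1],i[:,:,2])-40,0,None)[192:222,170:181]
    rr=(w.sum(1)@np.arange(192,222))/max(w.sum(),1)
    return np.polyval(k,188),np.polyval(k,205),len(p),rr
F=np.array([.6013,-.035,.110]); D=np.array([-.063,.998])
def model(th,u):  # image row of the beam's middle line at column u
    P=[proj("scene",np.r_[F[:2]+D*l*np.cos(th),F[2]+l*np.sin(th)]) for l in np.linspace(.09,.24,40)]
    P=np.array(P); o=np.argsort(P[:,0]); return np.interp(u,P[o,0],P[o,1])
def theta(f,fm,fp):
    out=[]
    for j,u in((0,188),(1,205)):
        t=np.linspace(-.1,.1,41); m=np.array([model(x,u) for x in t]); s=(m-m[0])/(m[-1]-m[0])
        out.append(np.interp((f[j]-fm[j])/(fp[j]-fm[j]),s,t))
    return out
def cal():
    fm=feat(cv2.imread("pics/scene0.png")[:,:,::-1]); fp=feat(cv2.imread("pics/plus.png")[:,:,::-1]); return fm,fp
def now(): 
    f=feat(snap("scene")); return f,theta(f,*cal())
E
python3 -c "
from tilt import *
snap('scene','plus.png'); print(cal()); print([(u,[round(model(t,u),2) for t in(-.1,0,.1)]) for u in(188,205)])"
python3 jog.py '[[0,0,0.003,0],[0,0.006,0,0],[0,0.006,0,0],[0,0.006,0,0],[0,0,0,0]]'; python3 -c "
from tilt import *
print(now())"
```

```text
((np.float64(209.94969230769223), np.float64(200.0086153846153), 26, np.float64(216.1750936329588)), (np.float64(193.54615384615383), np.float64(188.27179487179487), 26, np.float64(197.1654054054054)))
[(188, [np.float64(210.33), np.float64(202.24), np.float64(194.22)]), (205, [np.float64(199.76), np.float64(193.98), np.float64(188.25)])]
time: 12.48
tool_pos: [0.5945, 0.052, 0.1428]
tcp_rot: [-0.1, 3.14, 0.0]
wrist_force: [0.4, -0.5, -0.3]
width: 0.301
grip_force: 0.1Traceback (most recent call last):
  File "<string>", line 3, in <module>
    print(now())
          ~~~^^
  File "tilt.py", line 26, in now
    f=feat(snap("scene")); return f,theta(f,*cal())
                                    ~~~~~^^^^^^^^^^
  File "tilt.py", line 20, in theta
    t=np.linspace(-.1,.1,41); m=np.array([model(x,u) for x in t]); s=(m-m[0])/(m[-1]-m[0])
                                          ~~~~~^^^^^
  File "tilt.py", line 15, in model
    P=[proj("scene",np.r_[F[:2]+D*l*np.cos(th),F[2]+l*np.sin(th)]) for l in np.linspace(.09,.24,40)]
       ~~~~^^^^^^^^^^^^^^^^^^^^^^^^^^^^^^^^^^^^^^^^^^^^^^^^^^^^^^^
  File "h.py", line 16, in proj
    K,T=cam(n); c=T[:3,:3].T@(np.array(p)-T[:3,3]); c=K@c; return c[:2]/c[2]
        ~~~^^^
  File "h.py", line 4, in cam
    i=cams.camera_info(n); return np.array(i["intrinsics"]),np.array(i["extrinsics"])
ValueError: time passes only in moves, steps and waits
```

```bash
sed -i 's/^def cam/from functools import lru_cache\n@lru_cache\ndef cam/' h.py; python3 jog.py '[[0,0.006,0,0],[0,0.006,0,0],[0,0.003,0,0],[0,0,0,0],[0,0,0,0]]'; python3 -c "
from tilt import *
print(now())"
```

```text
time: 13.15
tool_pos: [0.5936, 0.0664, 0.1429]
tcp_rot: [-0.099, 3.14, 0.0]
wrist_force: [-0.7, 0.0, 1.3]
width: 0.298
grip_force: 0.2
((np.float64(194.02666666666664), np.float64(188.65931623931624), 26, np.float64(197.69919517102616)), [np.float64(0.09412630496958432), np.float64(0.09337920236723243)])
```

```bash
for i in 1; do python3 jog.py '[[0,0.005,0,0],[0,0,0,0],[0,-0.002,0,0],[0,0,0,0],[0,0,0,0]]'|sed -n 2,4p; python3 -c "
from tilt import *
print(now()[1])"; python3 jog.py '[[0,0.007,0,0],[0,0,0,0],[0,-0.002,0,0],[0,0,0,0],[0,0,0,0]]'|sed -n 2,4p; python3 -c "
from tilt import *
print(now()[1])"; done
```

```text
tool_pos: [0.5933, 0.0693, 0.1428]
tcp_rot: [0.099, -3.14, -0.0]
wrist_force: [-0.2, 0.3, -0.7]
[np.float64(0.0994358669603034), np.float64(0.09623300919461966)]
tool_pos: [0.5931, 0.0742, 0.1428]
tcp_rot: [-0.099, 3.14, 0.0]
wrist_force: [-0.6, 0.0, -0.2]
[np.float64(0.09957376614778547), np.float64(0.09558181621043431)]
```

```bash
python3 jog.py '[[0,0.007,0,0],[0,0,0,0],[0,-0.002,0,0],[0,0,0,0],[0,0,0,0]]'|sed -n 2p; python3 -c "
from tilt import *
print(now()[1])"; python3 jog.py '[[0,0.007,0,0],[0,0,0,0],[0,-0.002,0,0],[0,0,0,0],[0,0,0,0]]'|sed -n 2p; python3 -c "
from tilt import *
print(now()[1])"; python3 jog.py '[[0,0.007,0,0],[0,0,0,0],[0,-0.002,0,0],[0,0,0,0],[0,0,0,0]]'|sed -n 2p; python3 -c "
from tilt import *
print(now()[1])"
```

```text
tool_pos: [0.5927, 0.0792, 0.1428]
[np.float64(0.09943586696030375), np.float64(0.09250855656406176)]
tool_pos: [0.5924, 0.0842, 0.1428]
[np.float64(0.0987457578348102), np.float64(0.09229991405870615)]
tool_pos: [0.5921, 0.0892, 0.1428]
[np.float64(0.09788282876999123), np.float64(0.09130572256058164)]
```

```bash
python3 -c "
from m import *
a=snap('scene');x,y,_=cen(a,(105,80,30),(130,255,255),(150,130,270,215)); print(x.mean(),y.mean(),len(x),proj('scene',[.5925,.0845,.15]))"; python3 jog.py '[[0,0.006,0,0],[0,0,0,0],[0,-0.002,0,0],[0,0,0,0],[0,0,0,0]]'|sed -n 2p; python3 -c "
from tilt import *
print(now()[1])"; python3 jog.py '[[0,0.006,0,0],[0,0,0,0],[0,-0.002,0,0],[0,0,0,0],[0,0,0,0]]'|sed -n 2p; python3 -c "
from tilt import *
print(now()[1])"
```

```text
212.85263157894738 173.61052631578949 95 [212.23397304 174.98201144]
tool_pos: [0.5919, 0.0932, 0.1428]
[np.float64(0.09781795293952837), np.float64(0.09019781266912931)]
tool_pos: [0.5916, 0.0972, 0.1428]
[np.float64(0.09771978556448589), np.float64(0.09219552475563565)]
```

```bash
python3 jog.py '[[0,0.007,0,0],[0,0,0,0],[0,-0.002,0,0],[0,0,0,0],[0,0,0,0]]'|sed -n 2p; python3 -c "
from tilt import *
print(now())"; python3 jog.py '[[0,0.006,0,0],[0,0,0,0],[0,-0.002,0,0],[0,0,0,0],[0,0,0,0]]'|sed -n 2p; python3 -c "
from tilt import *
print(now())"
```

```text
tool_pos: [0.5913, 0.1022, 0.1428]
((np.float64(193.60000000000005), np.float64(189.3500000000001), 19, np.float64(197.46083418107833)), [np.float64(0.09934184478701995), np.float64(0.08156910398894934)])
tool_pos: [0.591, 0.1061, 0.1428]
((np.float64(193.82058823529417), np.float64(189.84558823529414), 19, np.float64(197.89825282631037)), [np.float64(0.09664562070023537), np.float64(0.07308835725949132)])
```

```bash
python3 jog.py '[[0,0.005,0,0],[0,0,0,0],[0,-0.002,0,0],[0,0,0,0],[0,0,0,0]]'|sed -n 2p; python3 -c "
from tilt import *
print(now())"; python3 jog.py '[[0,0.005,0,0],[0,0,0,0],[0,-0.002,0,0],[0,0,0,0],[0,0,0,0]]'|sed -n 2p; python3 -c "
from tilt import *
print(now())"; python3 jog.py '[[0,0.005,0,0],[0,0,0,0],[0,-0.002,0,0],[0,0,0,0],[0,0,0,0]]'|sed -n 2p; python3 -c "
from tilt import *
print(now())"
```

```text
tool_pos: [0.5909, 0.1092, 0.1428]
((np.float64(195.78571428571442), np.float64(190.22023809523807), 18, np.float64(200.13967022308438)), [np.float64(0.07259837629065129), np.float64(0.06667436243200993)])
tool_pos: [0.5907, 0.1121, 0.1428]
((np.float64(197.1808510638298), np.float64(192.52393617021275), 18, np.float64(202.08586387434556)), [np.float64(0.05550462349764351), np.float64(0.0272145362194364)])
tool_pos: [0.5905, 0.1151, 0.1428]
((np.float64(199.5000000000001), np.float64(190.9999999999995), 17, np.float64(204.27234490010514)), [np.float64(0.027079787888223048), np.float64(0.05331956102343264)])
```

```bash
python3 jog.py '[[0,0.004,0,0],[0,0,0,0],[0,-0.004,0,0],[0,0,0,0],[0,0,0,0]]'|sed -n 2p;python3 jog.py '[[0,0,0,0],[0,0,0,0],[0,0,0,0],[0,0,0,0],[0,0,0,0]]' 0.4|sed -n 2,4p; python3 -c "
from tilt import *
print(now())
a=snap('scene','n.png');c=cv2.resize(a[150:230,150:250],None,fx=7,fy=7,interpolation=cv2.INTER_CUBIC)[:,:,::-1]
cv2.imwrite('pics/n1.png',c)"
```

```text
tool_pos: [0.5905, 0.1151, 0.1428]
tool_pos: [0.5904, 0.1152, 0.1428]
tcp_rot: [-0.099, 3.14, 0.0]
wrist_force: [-0.0, 0.1, 0.1]
((np.float64(200.4999999999999), np.float64(192.00000000000023), 17, np.float64(205.40078585461688)), [np.float64(0.014828968015678453), np.float64(0.036188714444257905)])
```

View pics/n1.png

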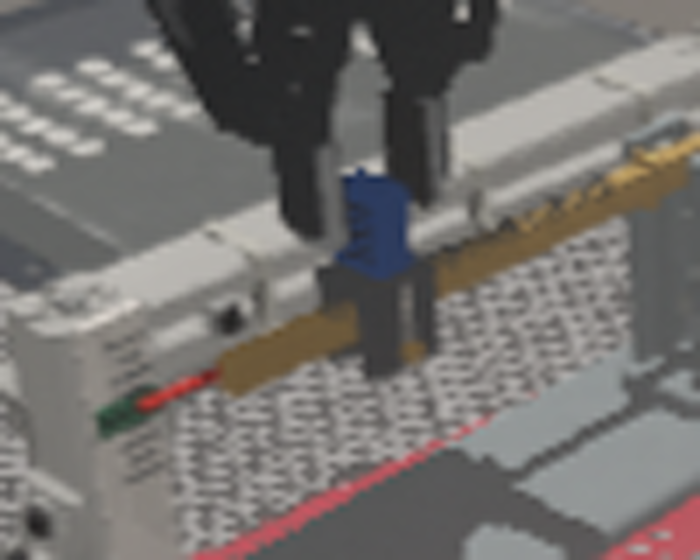

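The fingers stand clear of the tab, and the red pointer at crop (140–215, 400–378) now lies in the green band, with its tip near (140,402). I'll refine the tilt reading.

```bash
cat > fine.py <<'E'
from tilt import *
def line(w,u0,u1,v0,u):
    c=w.sum(0); ok=c>c.max()*.4; us=np.arange(u0,u1)[ok]; vs=((np.arange(w.shape[0])+v0)@w)[ok]/c[ok]
    k=np.polyfit(us,vs,1); return np.polyval(k,u),np.abs(np.polyval(k,us)-vs).max()
def meas(im):
    i=im.astype(float); out=[]
    red=np.clip(i[:,:,0]-np.maximum(i[:,:,1],i[:,:,2])-45,0,None)[192:222,173:181]
    gold=np.clip((i[:,:,0]-i[:,:,2])-35,0,None); R=np.clip(i[:,:,0]-i[:,:,1]*1.9,0,None)
    gold[R>0]=0
    return [line(red,173,181,192,177),line(gold[180:222,184:194],184,194,180,189)]
def th(ims):
    fm,fp=[meas(cv2.imread("pics/"+f)[:,:,::-1]) for f in("scene0.png","plus.png")]
    t=np.linspace(-.1,.1,41); M={u:np.array([model(x,u) for x in t]) for u in(177,189)}
    print("cal",[(round(a[0],2),round(b[0],2)) for a,b in zip(fm,fp)],[(M[u][0].round(2),M[u][20].round(2),M[u][-1].round(2)) for u in M])
    for im in ims:
        f=meas(im); print([(round(f[j][0],2),round(f[j][1],2),round(float(np.interp((f[j][0]-fm[j][0])/(fp[j][0]-fm[j][0]),(M[u]-M[u][0])/(M[u][-1]-M[u][0]),t)),4)) for j,u in enumerate(M)])
if __name__=="__main__":
    th([snap("scene") for _ in range(2)])
E
sed -i 's/linspace(.09,.24,40)/linspace(.09,.255,40)/' tilt.py
python3 fine.py
python3 - <<'E'
from h import *
im=cv2.imread("pics/n.png")[198:216,163:184]
h=cv2.cvtColor(im,cv2.COLOR_BGR2HSV)
print("grey rows"); g=cv2.cvtColor(im,cv2.COLOR_BGR2GRAY)
for r in range(18): print(198+r,' '.join(f"{v:3d}" for v in g[r]))
x=np.array([.6013,-.035]); D=np.array([-.063,.998]); X=np.array([.998,.063])
for sgn in(1,-1): print("index mark",proj("scene",np.r_[x+D*.244+sgn*X*.013,.110]))
print("tip0",proj("scene",np.r_[x+D*.245,.110]))
E
```

```text
cal [(np.float64(215.69), np.float64(196.41)), (np.float64(208.24), np.float64(192.18))] [(np.float64(217.17), np.float64(207.58), np.float64(198.08)), (np.float64(209.71), np.float64(201.75), np.float64(193.87))]
[(np.float64(204.31), np.float64(0.11), 0.0177), (np.float64(199.76), np.float64(0.26), 0.0052)]
[(np.float64(204.31), np.float64(0.11), 0.0177), (np.float64(199.76), np.float64(0.26), 0.0052)]
grey rows
198 134 129 128 128 117 100 115 126 138 165 175 174 169 156 139 130 119 115 115 120 119
199 137 124  98 100 114 129 127 138 147 152 160 151 133 121 121 121 122 121 118 118 108
200 138 129 121 128 126 115 104 126 138 134 129 122 121 122 122 121 120 117 106  91  90
201 138 134 129 120 105 105 112 126 124 121 122 121 123 122 120 119 113 103  91  92  91
202 137 136 132 131 129 128 118  91 103 120 123 122 120 118 112 105  99  88  82  92  91
203 139 139 135 129 117  92  93 114 125 119 122 119 111 110 105  88  61  65  79  91  91
204 139 138 125 106 110 112 125 121 119 124 117 107 118 121  96  87  67  82  93  91  92
205 139 138 130 122 127 113  80  68  74  88 111 107  98  95  79  8
[... 312 characters left out ...]
1  68  67  86 111 117 109 133 146 108 112 118 106  98 117 143
210 115  63  52  59  70  71  74  89 113 125 119 110 137 167 152 147 166 147 107 117 124
211 119  75  68  76  87  96 114 128 116 111 124 112 123 131 109 127 138 140 147 119 145
212 116  97  91 122 136 129 117  98 101 112 121 124 150 167 150 127 146 138 104 138 155
213 118 127 133 135 125 100 103 114 128 133 132 128 142 133 107 100 103 112 136 142 139
214 129 135 134 130 116 114 131 121  98 116 128 136 161 170 146 109 125 124 112 136 153
215 127 135 134 136 137 120  98 102 115 129 127 113 140 153 106 102 126 159 167 149 141
index mark [166.75335372 208.81211859]
index mark [173.99869641 212.86190095]
tip0 [169.95733872 211.00170053]
```

```bash
python3 - <<'E'
from h import *
for f in("n.png","plus.png"):
    i=cv2.imread("pics/"+f)[:,:,::-1].astype(int); r0=190 if f!="n.png" else 196
    print(f,"R-B cols 168-195")
    for r in range(r0-4,r0+16): print(r,' '.join(f"{v:4d}" for v in (i[r,168:196,0]-i[r,168:196,2])),'|',' '.join(f"{v:3d}" for v in (i[r,168:183,0]-i[r,168:183,1])))
E
```

```text
n.png R-B cols 168-195
192    9    8    7    6    7    6    7    7    6    5    6    6    5    5    6    5    6    7    5    7    9    8    7    7    6    6    5    5 |   3   3   2   2   2   2   2   2   2   2   2   2   1   2   2
193   12   12    9    7    7    7    6    6    6    7    5    5    4    4    4    4    7    8    6    7    9    8    5    6    6    6    5    6 |   6   7   4   2   2   2   3   2   2   3   2   1   1   1   2
194   12   10    8    6    6    6    5    6    6    6    5    5    4    4    3    1    6    7    6    8    9    7    6    6    7    8   17   31 |   5   4   3   2   2   2   2   2   2   2   1   2   1   1   2
195   10   10    8    6    5    5    6    5    6    7    6    4    3    3    3    1    3    5    6    8   10    9    9   15   36   49   49   49 |   4   4   4   2   2   2   2   2   2   3   2   1   1   2   2
196   10   10    8    5    6    5    6    7    7    8    7    5    3    2    2    2    3    5    7   10   11   17   34   49   49   48   50   49 |   5   5   4   2   2   2   2   3   2   3   2   1   1   1   1
197   10    9    6    6    7    6    7    7    
[... 6488 characters left out ...]
    5    4    5    5 |   4   3   1   1   2   2   2   2   2   2   1   2   2   3   3
203    3    2    7    8    6    5    5    6    5    5    5    5    5    4    5    6    5    5    5    5    4    5    5    4    5    6    5    4 |   1   0   3   4   2   2   2   3   2   2   2   2   3   2   2
204    7    9    8    6    6    6    6    6    5    5    6    6    5    5    6    6    4    5    5    4    5    5    4    5    6    5    6    6 |   4   5   4   1   1   2   2   2   3   2   3   3   3   3   3
205    8    3   -2   -4    1    4    6    5    5    5    5    6    4    5    5    5    5    5    5    5    4    4    4    5    5    4    4    4 |   4   0  -6 -14  -6   2   3   2   2   2   3   3   2   3   3
```

The gold reading is biased by the change in lighting, so I'll rely on the red pointer: tilt ≈ +0.017, or about 1.7 mm more outward.

```bash
python3 jog.py '[[0,0,0,0],[0,0,0,0],[0,0.004,0,0],[0,0.0015,0,0],[0,0,0,0]]' 0.3|sed -n 2p; python3 jog.py '[[0,-0.0055,0,0],[0,0,0,0],[0,0,0,0],[0,0,0,0],[0,0,0,0]]'|sed -n 2p;python3 jog.py '[[0,0,0,0],[0,0,0,0],[0,0,0,0],[0,0,0,0],[0,0,0,0]]' 0.4|sed -n 2p;python3 jog.py '[[0,0,0,0],[0,0,0,0],[0,0,0,0],[0,0,0,0]]'|sed -n 1p; python3 fine.py
```

```text
tool_pos: [0.5901, 0.1209, 0.1427]
tool_pos: [0.5904, 0.1152, 0.1428]
tool_pos: [0.5904, 0.1152, 0.1428]
time: 25.18
cal [(np.float64(215.69), np.float64(196.41)), (np.float64(208.24), np.float64(192.18))] [(np.float64(217.17), np.float64(207.58), np.float64(198.08)), (np.float64(209.71), np.float64(201.75), np.float64(193.87))]
[(np.float64(205.35), np.float64(0.13), 0.0069), (np.float64(200.74), np.float64(0.29), -0.0071)]
[(np.float64(205.35), np.float64(0.13), 0.0069), (np.float64(200.73), np.float64(0.22), -0.007)]
```

```bash
sed -i 's/    gold\[R>0\]=0/    gold[R>0]=0; gold=np.clip(gold+35-10,0,25)/' fine.py; python3 jog.py '[[0,0,-0.02,0],[0,0,-0.05,0],[0,0,-0.05,0],[0.03,0,-0.02,0],[0.03,0,0,0]]'|sed -n 2p; python3 jog.py '[[0,0,0,0],[0,0,0,0],[0,0,0,0],[0,0,0,0]]'|sed -n 2p; python3 fine.py
python3 - <<'E'
from h import *
for f in("s",):
    i=snap("scene","f.png").astype(int)
    print("R-G | min(RGB)")
    for r in range(201,215): print(r,' '.join(f"{v:4d}" for v in (i[r,163:176,0]-i[r,163:176,1])),'|',' '.join(f"{v:3d}" for v in i[r,163:176].max(1)))
p=cv2.imread("pics/plus.png")[:,:,::-1].astype(int); print("plus G-R | max")
for r in range(203,214): print(r,' '.join(f"{v:4d}" for v in (p[r,163:176,1]-p[r,163:176,0])),'|',' '.join(f"{v:3d}" for v in p[r,163:176].max(1)))
E
```

```text
tool_pos: [0.532, 0.1117, 0.2878]
tool_pos: [0.531, 0.1114, 0.2824]
cal [(np.float64(215.69), np.float64(196.41)), (np.float64(200.5), np.float64(200.5))] [(np.float64(217.17), np.float64(207.58), np.float64(198.08)), (np.float64(209.71), np.float64(201.75), np.float64(193.87))]
[(np.float64(205.35), np.float64(0.13), 0.0069), (np.float64(200.5), np.float64(0.0), nan)]
[(np.float64(205.35), np.float64(0.12), 0.0069), (np.float64(200.5), np.float64(0.0), nan)]
R-G | min(RGB)
201    5    5    5    3    1    2    3    4    3    2    2    1    2 | 139 137 132 121 105 106 114 128 125 122 122 121 123
202    4    4    4    5    5    4    3    1    1    2    2    2    3 | 139 137 133 133 131 131 120  92 102 121 123 122 121
203    4    5    5    5    4    1    1    4    4    2    2    1    3 | 140 141 137 131 118  90  91 115 126 119 123 119 111
204    5    5    5    2    3    3    4    5    2    0    2    1    2 | 140 141 127 107 111 113 127 123 119 122 116 104 104
205    6    4    5    4    4    4    0   -7  -13   -6    6   17   23 | 142 140 132 124 129 115  79  69  77  87 106 115 126
206   
[... 2023 characters left out ...]
-4   -3   -2   -2   -3 | 114  68  57  65  75  77  79  89 115 127 121 110 138
211   -1   13   18   15   10    2   -3   -5   -4   -3   -2   -2   -2 | 119  80  75  83  90  96 116 130 118 112 125 113 123
212    0    9    9    1   -4   -4   -4   -2   -3   -3   -4   -3   -4 | 116 100  94 121 138 131 119  99 103 113 123 125 151
213   -3   -2   -5   -5   -4   -3   -2   -4   -5   -4   -4   -3   -2 | 120 128 135 138 127 102 103 116 130 135 134 129 142fine.py:16: RuntimeWarning: invalid value encountered in scalar divide
  f=meas(im); print([(round(f[j][0],2),round(f[j][1],2),round(float(np.interp((f[j][0]-fm[j][0])/(fp[j][0]-fm[j][0]),(M[u]-M[u][0])/(M[u][-1]-M[u][0]),t)),4)) for j,u in enumerate(M)])
```

```bash
cat > edge.py <<'E'
from tilt import *
def edges(im):
    w=(im[:,:,0].astype(float)-im[:,:,2]); E=[[],[]]; us=np.arange(184,194)
    for u in us:
        c=w[184:218,u]; k=np.nonzero(c>28)[0]; a,b=k[0],k[-1]
        E[0].append(184+a-(c[a]-28)/(c[a]-c[a-1])); E[1].append(184+b+(c[b]-28)/(c[b]-c[b+1]))
    return [np.polyval(np.polyfit(us,e,1),189) for e in E]
if __name__=="__main__":
    L=[edges(cv2.imread("pics/"+f)[:,:,::-1]) for f in("scene0.png","plus.png")]+[edges(snap("scene"))]
    t=np.linspace(-.1,.1,41); M=np.array([model(x,189) for x in t]); s=(M-M[0])/(M[-1]-M[0])
    for j in(0,1): print([round(l[j],2) for l in L],np.interp((L[2][j]-L[0][j])/(L[1][j]-L[0][j]),s,t).round(4))
E
python3 edge.py; python3 d.py '[.5904,.1152,.1428]'
```

```text
[np.float64(205.26), np.float64(189.39), np.float64(197.14)] 0.0019
[np.float64(213.41), np.float64(196.86), np.float64(204.51)] 0.0071
delta [-0.0599  0.      0.1396] yangle 1.634 t 26.6
```

All readings agree on about +0.005 rad, so one last nudge of about 0.6 mm.

```bash
python3 jog.py '[[-0.03,0,0.02,0],[-0.03,0,0.03,0],[0,0,0.04,0],[0,0,0.03,0],[0,0,0.02,0]]' 0.4|sed -n 2p; python3 jog.py '[[0,0,0,0],[0,0,0,0],[0,0.004,0,0],[0,0.001,0,0],[0,0,0,0]]' 0.3|sed -n 2p;python3 d.py '[.5901,.1215,.1427]'
```

```text
tool_pos: [0.5896, 0.115, 0.1406]
tool_pos: [0.5904, 0.1204, 0.1435]
delta [0.0003 0.0011 0.0008] yangle 1.634 t 27.85
```

```bash
python3 jog.py '[[0,0.0012,0,0],[0,0,0,0],[0,0,0,0],[0,-0.006,0,0],[0,0,0,0]]'|sed -n 2p; python3 jog.py '[[0,0,0,0],[0,0,0,0],[0,0,-0.02,0],[0,0,-0.05,0],[0,0,-0.05,0]]' 0.4|sed -n 2p; python3 jog.py '[[0.03,0,-0.02,0],[0.03,0,0,0],[0,0,0,0],[0,0,0,0],[0,0,0,0]]'|sed -n 2p;python3 jog.py '[[0,0,0,0],[0,0,0,0],[0,0,0,0],[0,0,0,0],[0,0,0,0]]'|sed -n 1p; python3 edge.py; python3 fine.py 2>/dev/null|tail -1
```

```text
tool_pos: [0.5905, 0.1149, 0.1427]
tool_pos: [0.5904, 0.1155, 0.2652]
tool_pos: [0.5312, 0.1117, 0.2829]
time: 30.35
[np.float64(205.26), np.float64(189.39), np.float64(197.28)] 0.0001
[np.float64(213.41), np.float64(196.86), np.float64(204.55)] 0.0066
[(np.float64(205.34), np.float64(0.14), 0.007), (np.float64(200.5), np.float64(0.0), nan)]
```

```bash
python3 jog.py '[[-0.03,0,0.02,0],[-0.03,0,0.03,0],[0,0,0.04,0],[0,0,0.03,0],[0,0,0.02,0]]' 0.4|sed -n 2p; python3 jog.py '[[0,0,0,0],[0,0,0,0],[0,0.005,0,0],[0,0.0022,0,0],[0,0,0,0]]' 0.3|sed -n 2p;python3 jog.py '[[0,0,0,0],[0,0,0,0]]'|sed -n 2p; python3 jog.py '[[0,-0.007,0,0],[0,0,0,0],[0,0,0,0],[0,0,0,0],[0,0,0,0]]'|sed -n 2p; python3 jog.py '[[0,0,0,0],[0,0,0,0],[0,0,0,0],[0,0,0,0],[0,0,0,0]]' 0.4|sed -n 1p; python3 fine.py 2>/dev/null|tail -1; python3 edge.py
```

```text
tool_pos: [0.5896, 0.1153, 0.1408]
tool_pos: [0.5903, 0.123, 0.1435]
tool_pos: [0.5899, 0.1226, 0.1427]
tool_pos: [0.5904, 0.1157, 0.1428]
time: 33.25
[(np.float64(206.76), np.float64(0.09), -0.0078), (np.float64(200.5), np.float64(0.0), nan)]
[np.float64(205.26), np.float64(189.39), np.float64(198.3)] -0.0128
[np.float64(213.41), np.float64(196.86), np.float64(205.49)] -0.0048
```

```bash
python3 - <<'E'
from h import *
im=cv2.imread("pics/top0.png"); g=im[:,:,::-1].astype(int)
for r in range(166,184): print(r,' '.join(f"{v:3d}" for v in g[r,174:196].max(1)))
F=np.array([.6013,-.035]); D=np.array([-.063,.998]); X=np.array([.998,.063])
def loc(p): q=p[:2]-F; return (q@X).round(4),(q@D).round(4)
for u,v in((183.4,171),(180,170),(188,172)): print(u,v,loc(onz("top",u,v,.144)))
print("tip",loc(onz("top",188.4,180.1,.086)),"pan",loc(onz("top",317.1,169.4,.149)))
for x in(6,13): print(x,[proj("scene",np.r_[F+D*y+X*x/1e3,z]).round(1).tolist() for y,z in((.232,.144),(.256,.144),(.232,.11),(.256,.11))])
E
```

```text
166 153 152 151 151 149 138 121 104  95  95 101 117 133 141 143 150 154 152 154 153 155 154
167 152 151 149 146 137 118  98  86  96 114 129 140 148 149 149 152 154 154 153 153 152 152
168 151 149 142 133 115  95  89 102 121 138 148 149 149 151 149 148 148 149 151 148 147 151
169 145 137 121 103  94 101 115 131 140 154 161 159 156 156 151 144 141 144 147 145 142 145
170 131 115  95  94 111 136 152 160 165 174 179 178 174 165 154 146 141 146 149 148 144 147
171 102  93 101 115 136 154 165 170 171 172 175 173 169 159 146 141 146 148 149 150 149 146
172  98 108 123 136 144 145 142 138 135 134 129 128 125 119 115 122 133 136 141 143 143 138
173 127 133 138 146 147 137 120 104  93  86  81  78  76  77  84  95 110 116 121 122 124 121
174 146 148 148 152 149 140 123  98  78  67  58  53  53  57  62  72  87 102 110 115 116 114
175 151 152 151 153 151 146 130 104  78  67  59  49  46  47  53  58  76  95 110 115 115 116
176 154 153 152 152 151 149 140 124 100  80  63  58  52  49  53  63  74  90 102 110 114 113
177 154 153 154 151 150 151 149 141 125 105  86  78  66  62  65  72  83  89  94  99 105 
[... 223 characters left out ...]
 148 138 120 102 102 113 132 133 129 128 124 124 127 131
181 153 151 146 151 150 149 149 151 152 144 129 107 103 112 126 128 124 118 114 111 111 110
182 153 152 149 147 149 150 151 152 151 147 133 112 101 105 110 109 105 100  98  97 100 101
183 153 150 145 146 148 151 150 153 152 149 133 116 105 104 105 104 100  89  87  93  97  97
183.4 171 (np.float64(0.012), np.float64(0.2413))
180 170 (np.float64(0.015), np.float64(0.2497))
188 172 (np.float64(0.009), np.float64(0.23))
tip (np.float64(0.002), np.float64(0.238)) pan (np.float64(0.0005), np.float64(-0.0905))
6 [[171.1, 194.1], [161.7, 198.3], [173.2, 207.7], [164.1, 212.1]]
13 [[169.2, 193.1], [159.8, 197.2], [171.3, 206.7], [162.1, 211.0]]
```

```bash
python3 jog.py '[[0,0,0,0],[0,-0.0005,0,0],[0,-0.0005,0,0],[0,0,0,0],[0,0,0,0]]' 0.3|sed -n 2p; python3 fine.py 2>/dev/null|tail -1; python3 jog.py '[[0,-0.0005,0,0],[0,-0.0005,0,0],[0,0,0,0],[0,0,0,0]]'|sed -n 2p; python3 fine.py 2>/dev/null|tail -1; python3 jog.py '[[0,-0.0005,0,0],[0,0,0,0],[0,0,0,0],[0,0,0,0]]'|sed -n 2p; python3 fine.py 2>/dev/null|tail -1
```

```text
tool_pos: [0.5905, 0.1146, 0.1428]
[(np.float64(206.69), np.float64(0.08), -0.007), (np.float64(200.5), np.float64(0.0), nan)]
tool_pos: [0.5905, 0.1137, 0.1428]
[(np.float64(206.68), np.float64(0.17), -0.007), (np.float64(200.5), np.float64(0.0), nan)]
tool_pos: [0.5906, 0.1131, 0.1428]
[(np.float64(206.74), np.float64(0.12), -0.0076), (np.float64(200.5), np.float64(0.0), nan)]
```

```bash
for i in 1; do python3 jog.py '[[0,-0.0005,0,0],[0,0,0,0],[0,0,0,0]]'|sed -n 2,6p; python3 fine.py 2>/dev/null|tail -1; python3 jog.py '[[0,-0.0005,0,0],[0,0,0,0],[0,0,0,0]]'|sed -n 2,6p; python3 fine.py 2>/dev/null|tail -1; done
```

```text
tool_pos: [0.5906, 0.1125, 0.1428]
tcp_rot: [-0.099, 3.14, -0.0]
wrist_force: [0.6, 0.7, 0.1]
width: 0.299
grip_force: 0.3
[(np.float64(206.73), np.float64(0.12), -0.0075), (np.float64(200.5), np.float64(0.0), nan)]
tool_pos: [0.5907, 0.1121, 0.1428]
tcp_rot: [-0.099, 3.14, -0.0]
wrist_force: [-0.1, 1.1, -0.7]
width: 0.297
grip_force: 0.3
[(np.float64(206.73), np.float64(0.12), -0.0075), (np.float64(200.5), np.float64(0.0), nan)]
```

```bash
python3 jog.py '[[0,0.003,0,0],[0,0,0,0],[0,0,0,0],[0,0,0,0],[0,0,0,0]]' 0.4|sed -n 1,2p; python3 jog.py '[[0,0,0,0],[0,0,0,0],[0,0,0,0],[0,0,0,0],[0,0,0,0]]'|sed -n 1p; python3 fine.py 2>/dev/null|tail -1; python3 edge.py
```

```text
time: 36.9
tool_pos: [0.5905, 0.1151, 0.1428]
time: 37.52
[(np.float64(204.59), np.float64(0.1), 0.0148), (np.float64(200.5), np.float64(0.0), nan)]
[np.float64(205.26), np.float64(189.39), np.float64(196.64)] 0.0082
[np.float64(213.41), np.float64(196.86), np.float64(203.97)] 0.0137
```

```bash
python3 jog.py '[[0,0.003,0,0],[0,0.002,0,0],[0,0.001,0,0],[0,0.0005,0,0],[0,0.0003,0,0]]' 0.3|sed -n 2p; python3 jog.py '[[0,0.0002,0,0],[0,0,0,0],[0,0,0,0]]'|sed -n 2p;  python3 jog.py '[[0,-0.003,0,0],[0,-0.004,0,0],[0,0,0,0],[0,0,0,0],[0,0,0,0]]' 0.4|sed -n 1,2p; python3 jog.py '[[0,0,0,0],[0,0,0,0],[0,0,0,0],[0,0,0,0],[0,0,0,0]]'|sed -n 1p; python3 fine.py 2>/dev/null|tail -1; python3 edge.py
```

```text
tool_pos: [0.59, 0.1218, 0.1427]
tool_pos: [0.59, 0.122, 0.1427]
time: 39.3
tool_pos: [0.5904, 0.1152, 0.1428]
time: 39.92
[(np.float64(206.3), np.float64(0.15), -0.003), (np.float64(200.5), np.float64(0.0), nan)]
[np.float64(205.26), np.float64(189.39), np.float64(197.85)] -0.0071
[np.float64(213.41), np.float64(196.86), np.float64(205.21)] -0.0014
```

The tilt is now about −0.003 rad, within measuring error of balance. I withdraw, take a last reading and hand in.

```bash
python3 jog.py '[[0,0,-0.02,0],[0,0,-0.05,0],[0,0,-0.05,0],[0.03,0,-0.02,0],[0.03,0,0,0]]'|sed -n 2p; python3 jog.py '[[0,0,0,0],[0,0,0,0],[0,0,0,0],[0,0,0,0],[0,0,0,0]]'|sed -n 1,2p;python3 jog.py '[[0,0,0,0],[0,0,0,0],[0,0,0,0],[0,0,0,0],[0,0,0,0]]'|sed -n 1p; python3 fine.py 2>/dev/null|tail -1; python3 edge.py
```

```text
tool_pos: [0.532, 0.1116, 0.2878]
time: 41.32
tool_pos: [0.5308, 0.1113, 0.2824]
time: 41.95
[(np.float64(206.27), np.float64(0.18), -0.0027), (np.float64(200.5), np.float64(0.0), nan)]
[np.float64(205.26), np.float64(189.39), np.float64(197.82)] -0.0067
[np.float64(213.41), np.float64(196.86), np.float64(205.2)] -0.0013
```

```bash
python3 -c "
from workcell import bot, cams
print(bot.finish_job())"
```

```text
the job is handed in; nothing more can be done
None
```

I handed the job in at about 42 s: the jar stands upright in the middle of the pan, and with the gripper clear the beam settles at about −0.003 rad (camera readings −0.001 to −0.007; the black line's own position in the picture suggests balance may be up to 0.02 rad lower); I never touched the tape or offcut.

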